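# Clear the gateway, unbolt the tool pen and hold its gate ajar

## Task

First clear the two wood offcuts lying in front of the tool pen's gate into the green scrap bin. Then lift the sagging bolt so that its nose clears the bent lip of the keeper, pull it back out of the keeper, and swing the gate towards you until its free edge stands about 10 cm open. The gate is sprung and would fall shut, so finish while still holding it there, with the bolt still drawn, and leave the steel pot, the mallet and the copper tin where they are.

Things in the scene. Friction and masses are not known exactly. Their poses are not given: they have to be found in the camera images.
- offcut1_mid (a point): Centre of a stepped pale wood offcut, 60 mm long (its x) by 30 mm wide (its y) by 34 mm high (20 mm at the thin end, +x), lying flat on the bench; this point is 17 mm above its underside. About 40 g.
- offcut2_mid (a point): Centre of a stepped plywood offcut, 50 mm long (its x) by 36 mm wide (its y) by 34 mm high (22 mm at the thin end, -x), lying flat on the bench; this point is 17 mm above its underside. About 40 g.
- offcut1: The stepped pale wood offcut itself; origin at the centre of its underside, same axes as its point.
- offcut2: The stepped plywood offcut itself; origin at the centre of its underside, same axes as its point.
- bin_in (a point): Centre of the inner floor (5 mm above the bench) of the green open scrap bin, fixed to the bench: outside 160 mm (its x) by 200 mm (its y), 75 mm high, walls 5 mm.
- pen: Open-topped slatted wooden tool pen fixed on the bench, 360 mm wide (y), 200 mm deep (x), posts 170 mm high. Origin at bench height in the middle of the gateway, in the plane of the gate's front face; its -x looks out of the gate, towards the robot. Latch post at y -188 to -148 mm, hinge post at y +152 to +192 mm.
- keeper_lip (a point): Top of the keeper's red bent-up lip, facing the gate; pen's frame x -20, y -150, z 111 mm. The keeper is a steel channel on the front of the latch post, 42 mm deep, top at 148 mm above the bench; it stops the bolt's nose from coming out to -x until the bolt is drawn past the lip.
- gate_leaf: The slatted wooden gate with its bolt: 22 mm thick (x 0 to +22 mm), y -6 to -289 mm, from 6 to 148 mm above the bench. Origin on the vertical hinge axis at bench height; axes parallel to the pen's when shut, turning with the gate. The bolt and its two staples stand up to 37 mm in front (-x) of its face, 104 to 153 mm above the bench.
- gate_axis (a point): Point on the gate's vertical hinge axis, at bench height; in the pen's frame x 0, y +150 mm.
- bolt_grip (a point): Centre of the bolt's upright yellow round grip, 20 mm thick, 44 mm tall, standing clear above the gate; 170 mm above the bench with the bolt down (grip from 148 to 192 mm). 21 mm in front (-x) of the gate's face; bolt shot, 235 mm from the hinge axis along the gate (pen's y -85 mm). Axes are the gate's: +y, towards the hinge, draws the bolt; +z lifts it.
- bolt_slide (a joint): How far the bolt is drawn, m: 0 fully shot, 0.055 the end stop. It starts at 0 to 0.006. It drags with about 1.5 N. With the bolt down, the nose catches on the keeper's lip at about 0.009 and will not pass; lifted, it is past the lip from 0.030 on.
- bolt_lift (a joint): How far the bolt is lifted in its worn staples, m: 0 sagged down (it drops back by its own weight, 2 N), 0.022 the end stop. It must be above about 0.012 for the nose to pass over the lip.
- gate (a joint): Opening of the gate, rad: 0 shut, grows as the free edge swings towards the robot (-x of the pen; clockwise seen from above), up to 1.1. A spring closes it with about 0.35 N m when shut and 0.55 N m at 0.4 rad. The free edge is 289 mm from the hinge axis, so 0.35 rad is a 10 cm gap.
- tin_pot_mid (a point): Bystander: centre of a dark steel open pot, 84 mm across, 100 mm high, loose on the bench.
- mallet_mid (a point): Bystander: centre of the head of a wooden mallet lying on the bench, head 60 mm across and 100 mm long, handle 200 mm.
- flux_tin_mid (a point): Bystander: centre of a copper-coloured closed tin with a white lid, 64 mm across, 85 mm high, standing inside the pen.

How it is judged:
On the way, in this order (a step that is already met when the one before it is completed fails the run):
1. both offcuts lie in the scrap bin, let go, the bolt still in its keeper (x of offcut1_mid in the frame of bin_in between -0.075 and 0.075 m and y of offcut1_mid in the frame of bin_in between -0.095 and 0.095 m and z of offcut1_mid in the frame of bin_in between 0 and 0.065 m and x of offcut2_mid in the frame of bin_in between -0.075 and 0.075 m and y of offcut2_mid in the frame of bin_in between -0.095 and 0.095 m and z of offcut2_mid in the frame of bin_in between 0 and 0.065 m and contact force between the fingers and offcut1 below 0.1 N and contact force between the fingers and offcut2 below 0.1 N and value of joint bolt_slide below 0.015 m), for 0.2 s.
2. the bolt is drawn past the keeper's lip (value of joint bolt_slide above 0.032 m), for 0.1 s.
At the end, for the whole second after the job is handed in: The gate stands still between 0.25 and 0.48 rad open (7 to 13.5 cm at its free edge), held by the gripper's fingers on the bolt or the gate (over 1 N), the bolt drawn at least 30 mm, and both offcuts lie inside the scrap bin, not touched (value of joint gate between 0.25 and 0.48 rad and velocity of joint gate between -0.05 and 0.05 rad/s and contact force between the fingers and gate_leaf above 1 N and value of joint bolt_slide above 0.03 m and contact force between each of gate_leaf, the fingers and offcut1 below 0.1 N and contact force between each of gate_leaf, the fingers and offcut2 below 0.1 N and x of offcut1_mid in the frame of bin_in between -0.075 and 0.075 m and y of offcut1_mid in the frame of bin_in between -0.095 and 0.095 m and z of offcut1_mid in the frame of bin_in between 0 and 0.065 m and x of offcut2_mid in the frame of bin_in between -0.075 and 0.075 m and y of offcut2_mid in the frame of bin_in between -0.095 and 0.095 m and z of offcut2_mid in the frame of bin_in between 0 and 0.065 m); the arm keeps its last pose, push and grip.
It fails at once if the steel pot is moved by more than 30 mm (distance of tin_pot_mid from where it was at the start of the episode above 0.03 m).
It fails at once if the mallet is moved by more than 30 mm (distance of mallet_mid from where it was at the start of the episode above 0.03 m).
It fails at once if the copper tin is moved by more than 30 mm (distance of flux_tin_mid from where it was at the start of the episode above 0.03 m).
It also fails if it takes over 64 s, if anything falls off the work surface, if the arm or the gripper's body presses on something with over 40 N, if the wrist force passes 120 N, or if a joint passes its speed limit or range.

## Robot

A 7-joint arm with a two-finger parallel gripper is mounted at the origin on the work surface. World frame = base frame: x ahead of the robot, y to its left, z up, the work surface at z = 0. Lengths are in m, angles in rad, forces in N, time in s.
With the tool pointing down it reaches from about 0.4 to 0.9 m from the base axis. Payload 5.6 kg.
Tool frame: the origin (TCP) lies midway between the tips of the shut fingers; the grasp point (between the pads) lies 19 mm behind it; z points along the fingers, y is the line along which they close (so a half turn about z gives the same grasp; the last joint's range is limited). The gripper opens to 92 mm and grips with 3 to 60 N. Pads are 20 mm wide; open, the fingers measure 128 mm over their backs; the gripper's body (75 mm by 189 mm) begins 69 mm behind the grasp point.
Start: joints at [1.063, 0.468, -0.012, 1.603, 0.006, 1.071, -0.056], TCP at [0.291, -0.581, 0.215] pointing down, gripper open.
Joint ranges: [-2.53, 2.53], [-0.31, 2.02], [-1.57, 1.55], [0.28, 2.44], [-1.29, 4.43], [0.15, 1.84], [-2.92, 2.92]. Speed limits (rad/s): [2.57, 2.57, 3.14, 3.14, 3.14, 3.14, 3.14].

## Interface

Orientations are given as a 3x3 rotation matrix whose columns are the frame's x, y, z axes.
In Python, from station import env, effector, solver, viewer, workorder, search_frame, tip_of gives the robot as it stands. Calls block until the motion is done:
- env.reach(position, orientation): joint-space move of the TCP to a pose.
- env.movel(position, frame=None, rate=0.15): straight line of the TCP; frame=None keeps the orientation; rate is the mean speed in m/s.
- env.goto_joints(angles): joint-space move.
- effector.release() and effector.grasp(squeeze=None): open the fingers fully, or close them until they stop; squeeze is the grip in N (None keeps the last).
- env.pause(seconds).
- solver.inverse_kinematics(position, orientation): joint angles nearest the present ones, or None.
- env.sense(): the state.
- viewer.read_camera(name): name is "scene" or "top"; returns (picture, depth): 420x560x3 uint8, red, green, blue; 420x560 float32, m along the optical axis (not along the pixel's ray), 0 where there is no reading.
- viewer.camera_info(name): a dict with "intrinsics" (3x3 intrinsics, pixels), "eye" and "rotation" of the camera in the world. Camera axes: x right, y up, looking along -z (the intrinsics and any distortion apply to the point x, -y, -z); pixel columns grow to the right and rows downward; lengths in m; the calibration is good to about 2 mm. A picture is of the moment at which its call begins. camera_info takes no time and is no camera call.
A pose or a line that the arm cannot do raises env.PlanningError and nothing moves.
- workorder.finish_job(): hands the job in; it is judged then, once.
Trained networks look in the newest picture that a camera, given by its name, has taken for a name from the list of things; names that differ only in an ending like _2 or _b are one class to them, and where a whole thing is asked for, a point or a joint stands for the part that bears it (a point fixed in the world has none). Each returns a list of dicts, best first, with "score" (0 to 1); they miss things now and then, are a little off and sometimes report something else, mostly with a low value. They report only what shows in the picture. A call takes as long as a camera call.
- search_frame(camera, name): "at" ([x, y, z] in m, in world coordinates, good to about 4 mm: the middle of the surface that is visible of it).
- tip_of(camera, name): "at" ([x, y, z] in m, in world coordinates, good to about 4 mm: a listed point, or the origin of a listed thing).
The state is a dict: "t": time; "joint_positions": joint angles; "joint_velocities": joint speeds; "tau": joint torques, N m; "ee_pos": TCP position; "tcp_rot": TCP orientation; "wrist_force": force on the tool from outside, world axes, zero at the start; "moment": the same for the moment, N m; "gripper_width": finger opening in m; "grasp_force": force on a finger pad.
Only numpy, scipy, OpenCV 4.12 (cv2) and the standard library are available. Lean on these libraries where they do the work, as an engineer would, in place of code of your own. Each camera call takes 0.05 s, during which the arm holds its last target. There are 200 camera calls.

## Working session

There is one attempt and no reset: what is moved stays moved. The work goes in short steps, each a Python script; the robot and the scene stay as the last script left them, time stands still between calls to the robot, and variables do not carry over. Pictures are saved under pics/ and viewed, at most 10 in all, crops included, and the job is handed in when it is done.

```bash
mkdir -p pics; ls; cat > a.py <<'E'
from station import env, viewer, search_frame, tip_of
import cv2, numpy as np
for c in ("scene","top"):
    p,d=viewer.read_camera(c); cv2.imwrite(f"pics/{c}0.png",p[:,:,::-1]); np.savez(f"{c}0.npz",p=p,d=d)
    i=viewer.camera_info(c); print(c,np.round(i["eye"],3).tolist(),np.round(i["rotation"],3).tolist(),np.round(i["intrinsics"],1).tolist())
    for n in "offcut1_mid offcut2_mid offcut1 offcut2 bin_in pen keeper_lip gate_axis bolt_grip tin_pot_mid mallet_mid flux_tin_mid".split():
        print(n,[(np.round(r["at"],3).tolist(),round(r["score"],2)) for r in tip_of(c,n)[:3]])
print(env.sense()["t"])
E
python3 a.py
```

```text
pics
scene [1.06, -0.574, 0.673] [[0.736, -0.413, 0.536], [0.677, 0.441, -0.59], [0.007, 0.797, 0.604]] [[396.1, 0.0, 280.6], [0.0, 396.1, 208.2], [0.0, 0.0, 1.0]]
offcut1_mid [([0.542, -0.201, -0.004], 0.61)]
offcut2_mid [([0.545, -0.102, 0.019], 0.58), ([0.54, -0.2, -0.005], 0.29)]
offcut1 [([0.543, -0.203, -0.007], 0.98), ([0.547, -0.098, 0.002], 0.77)]
offcut2 [([0.543, -0.203, -0.007], 0.98), ([0.547, -0.098, 0.002], 0.77)]
bin_in [([0.431, 0.296, 0.002], 0.94)]
pen [([0.678, -0.082, -0.002], 0.62)]
keeper_lip [([0.686, -0.226, 0.11], 0.78)]
gate_axis [([0.656, 0.071, -0.002], 0.62)]
bolt_grip [([0.672, -0.159, 0.17], 0.59)]
tin_pot_mid [([0.356, -0.315, 0.049], 0.66)]
mallet_mid [([0.543, -0.393, 0.028], 0.82)]
flux_tin_mid [([0.791, -0.138, 0.044], 0.94)]
top [0.361, -0.032, 1.24] [[0.012, 0.984, -0.176], [-1.0, 0.013, 0.003], [0.006, 0.176, 0.984]] [[393.5, 0.0, 277.3], [0.0, 393.5, 206.0], [0.0, 0.0, 1.0]]
offcut1_mid [([0.545, -0.203, 0.014], 0.7)]
offcut2_mid [([0.543, -0.096, 0.018], 0.46)]
offcut1 [([0.544, -0.1, 0.005], 0.68), ([0.544, -0.201, -0.0], 0.52)]
offcut2 [([0.544, -0.1, 0.005], 0.68), ([0.544, -0.201, -0.0], 0.52)]
bin_in [([0.427, 0.293, 0.006], 0.57)]
pen [([0.682, -0.078, -0.002], 0.81)]
keeper_lip [([0.686, -0.232, 0.113], 0.96)]
gate_axis [([0.654, 0.067, 0.0], 0.55)]
bolt_grip [([0.665, -0.162, 0.17], 0.83)]
tin_pot_mid [([0.359, -0.316, 0.051], 0.59)]
mallet_mid [([0.683, -0.235, 0.109], 0.27)]
flux_tin_mid [([0.787, -0.135, 0.044], 0.7)]
1.3
```

```bash
python3 - <<'E'
import cv2
t=cv2.imread("pics/top0.png")[60:420,150:470]; cv2.imwrite("pics/tc.png",cv2.resize(t,None,fx=1.66,fy=1.66,interpolation=2))
E
```

```text
(no output)
```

View pics/tc.png

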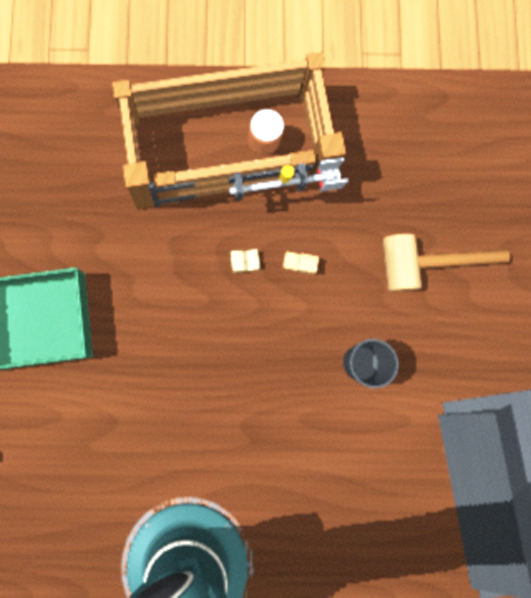

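View pics/scene0.png

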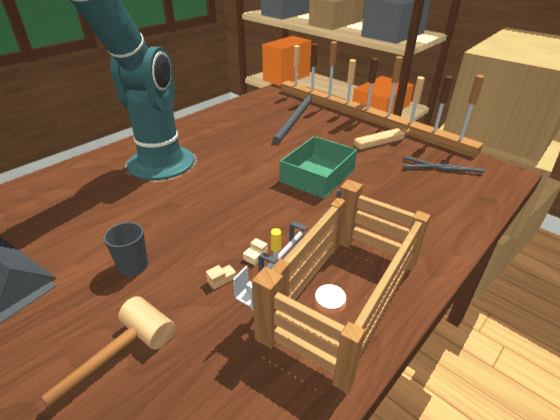

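The top view (crop) shows the offcuts at about (245,260) and (301,262), with the right one longer, which makes it offcut1. The yellow grip is at (288,172), the bin at (40,318) and the pot at (372,362). The pen is turned about 8° counter-clockwise. Next I'll measure the offcuts, grip and gate from depth.

```bash
cat > m.py <<'E'
import numpy as np, cv2
from station import viewer
def cloud(c,d):
    i=viewer.camera_info(c);K=np.array(i["intrinsics"]);v,u=np.indices(d.shape)
    P=np.stack([(u-K[0,2])/K[0,0]*d,-(v-K[1,2])/K[1,1]*d,-d],-1)
    return P@np.array(i["rotation"]).T+np.array(i["eye"])
def box(P,m,z0,z1,x,y): return m&(P[...,2]>z0)&(P[...,2]<z1)&(P[...,0]>x[0])&(P[...,0]<x[1])&(P[...,1]>y[0])&(P[...,1]<y[1])
E
python3 - <<'E'
from m import *
for c in("top","scene"):
    z=np.load(c+"0.npz");p=z["p"].astype(int);d=z["d"];P=cloud(c,d);ok=d>0
    for n,y in(("o1",(-.25,-.15)),("o2",(-.15,-.06))):
        m=box(P,ok,.010,.05,(.49,.60),y);Q=P[m]
        (cx,cy),(w,h),a=cv2.minAreaRect((Q[:,:2]*1000).astype(np.float32))
        hi=Q[Q[:,2]>.028];lo=Q[(Q[:,2]<.026)&(Q[:,2]>.016)]
        print(c,n,m.sum(),np.round([cx,cy,w,h,a],1),"hi",hi.mean(0).round(3),len(hi),"lo",lo.mean(0).round(3),len(lo),Q[:,2].max().round(3))
    Y=ok&(p[...,0]>150)&(p[...,1]>130)&(p[...,2]<60)
    m=box(P,Y,.14,.21,(.6,.75),(-.25,-.05));Q=P[m];print(c,"grip",len(Q),Q.mean(0).round(4),Q.min(0).round(3),Q.max(0).round(3))
    m=box(P,ok,.14,.153,(.6,.75),(-.14,.03));Q=P[m];v=cv2.fitLine(Q[:,:2].astype(np.float32),2,0,.01,.01).ravel();print("gatetop",len(Q),Q.mean(0).round(3),v.round(3))
    m=box(P,ok,.05,.09,(.3,.6),(.15,.45));Q=P[m];print("bin",cv2.minAreaRect((Q[:,:2]*1000).astype(np.float32)),Q[:,2].max())
    m=box(P,ok,.16,.185,(.6,.72),(.03,.16));Q=P[m];print("hingepost",cv2.minAreaRect((Q[:,:2]*1000).astype(np.float32)))
    m=box(P,ok,.16,.185,(.6,.75),(-.29,-.2));Q=P[m];print("latchpost",cv2.minAreaRect((Q[:,:2]*1000).astype(np.float32)))
    m=box(P,ok,.06,.2,(.3,.42),(-.4,-.25));Q=P[m];print("pot",Q.mean(0),Q.max(0),Q.min(0))
E
```

```text
top o1 205 [ 542.2 -204.2   59.8   29.9   78.6] hi [ 0.539 -0.217  0.033] 107 lo [ 0.543 -0.19   0.02 ] 84 0.04
top o2 193 [544.2 -99.7  35.9  50.2   8. ] hi [ 0.542 -0.086  0.033] 78 lo [ 0.545 -0.11   0.021] 103 0.039
top grip 18 [ 0.6634 -0.1575  0.1789] [ 0.66  -0.169  0.163] [ 0.67  -0.151  0.191]
gatetop 373 [ 0.682 -0.056  0.145] [ 0.134 -0.991  0.682 -0.056]
bin ((426.7369689941406, 292.14349365234375), (160.28346252441406, 201.6676025390625), 8.252873420715332) 0.07954095769124647
hingepost ((667.1727905273438, 90.96685791015625), (47.196876525878906, 45.44488525390625), 10.4873628616333)
latchpost ((724.720947265625, -240.59161376953125), (39.88111877441406, 40.86289596557617), 11.040966033935547)
pot [ 0.35696449 -0.32562944  0.08757907] [ 0.39669516 -0.27665642  0.10481394] [ 0.31770039 -0.35749446  0.06037034]
scene o1 397 [ 546.6 -206.5   60.4   32.5   78.1] hi [ 0.544 -0.22   0.032] 170 lo [ 0.552 -0.203  0.019] 154 0.036
scene o2 329 [ 548.5 -101.5   38.2   51.9    6.9] hi [ 0.547 -0.088  0.032] 107 lo [ 0.551 -0.109  0.02 ] 178 0.034
scene grip 157 [ 0.6785 -0.1678  0.1694] [ 0.67  -0.174  0.148] [ 0.684 -0.158  0.189]
gatetop 533 [ 0.685 -0.064  0.144] [ 0.129 -0.992  0.685 -0.064]
bin ((430.41937255859375, 290.5331115722656), (162.19349670410156, 205.04803466796875), 8.486444473266602) 0.07586292108557924
hingepost ((671.7589721679688, 91.56999969482422), (39.61096954345703, 40.466827392578125), 8.13896369934082)
latchpost ((728.2522583007812, -242.3612823486328), (40.784332275390625, 41.258426666259766), 10.814583778381348)
pot [ 0.3606615  -0.32012327  0.08183076] [ 0.40326237 -0.27777083  0.10038269] [ 0.31690427 -0.36106506  0.06003497]
```

```bash
cat >> m.py <<'E'
from station import env,effector,solver,search_frame,tip_of
def down(a):  # tool pointing down, closing line at world angle a (deg); pick nearer half turn
    best=None;q0=np.array(env.sense()["joint_positions"])
    return [np.column_stack([np.cross([s*np.cos(a),s*np.sin(a),0],[0,0,-1.]),[s*np.cos(a),s*np.sin(a),0],[0,0,-1.]]) for s in(1,-1)]
def pick(p,adeg):
    q0=np.array(env.sense()["joint_positions"]);r=[]
    for R in down(np.radians(adeg)):
        q=solver.inverse_kinematics(p,R)
        if q is not None: r.append((np.abs(np.array(q)-q0).max(),R,np.round(q,2)))
    r.sort(key=lambda t:t[0]); print("ik",r[0][0].round(2),r[0][2]); return r[0][1]
def st(t=""):
    s=env.sense();print(t,round(s["t"],2),np.round(s["ee_pos"],4),"w",round(s["gripper_width"],4),"g",np.round(s["grasp_force"],1),"F",np.round(s["wrist_force"],1))
E
cat > oc.py <<'E'
import sys
from m import *
def clear(c,adeg,sh,along,bxy):
    a=np.radians(adeg);cl=np.array([np.cos(a),np.sin(a)]);
    if cl[0]<0: cl=-cl
    p=np.array(c)+np.array(along)*.009-sh*cl
    R=pick([*p,.15],adeg);env.reach([*p,.15],R);st("above")
    env.movel([*p,.006],rate=.2);effector.grasp(15);st("grasp")
    env.movel([*p,.14],rate=.3);st("up")
    R=pick([*bxy,.15],8.3);env.reach([*bxy,.15],R);st("bin")
    env.movel([*bxy,.05],rate=.25);effector.release();env.movel([*bxy,.15],rate=.3);st("out")
E
python3 - <<'E'
from oc import *
b=np.array([.429,.2915]);by=np.array([-.144,.99])
clear([.544,-.205],-11.5,.012,[-.2,-.98],b-.035*by)
p,d=viewer.read_camera("top");cv2.imwrite("pics/t1.png",p[:,:,::-1])
E
```

```text
ik 0.47 [ 0.59  0.44 -0.34  1.84  0.19  0.89 -0.04]
above 2.93 [ 0.53   -0.2135  0.1501] w 0.0917 g 0.0 F [-0.3  0.1 -0.2]
grasp 4.76 [ 0.5306 -0.2114  0.0061] w 0.03 g 15.0 F [1.6 0.1 1. ]
up 5.36 [ 0.5299 -0.2115  0.1401] w 0.0299 g 15.0 F [ 0.4  0.  -1.1]
ik 0.7 [-0.04  0.4  -0.68  1.98  0.32  0.87 -0.75]
bin 7.1 [0.4349 0.2556 0.1498] w 0.0301 g 15.0 F [ 0.3  0.2 -0.2]
out 9.14 [0.4344 0.2567 0.1508] w 0.0919 g 0.0 F [ 0.3 -0.3  1. ]
```

```bash
python3 - <<'E'
from oc import *
b=np.array([.429,.2915]);by=np.array([-.144,.99])
clear([.546,-.1005],8,.011,[-.14,.99],b+.035*by)
p,d=viewer.read_camera("top");cv2.imwrite("pics/t1.png",cv2.resize(p[60:320,150:470,::-1],None,fx=1.6,fy=1.6));P=cloud("top",d)
ps,ds=viewer.read_camera("scene");Ps=cloud("scene",ds)
p=ps.astype(int);Y=(ds>0)&(p[...,0]>120)&(p[...,1]>100)&(p[...,2]<70);m=box(Ps,Y,.14,.21,(.6,.75),(-.25,-.05));Q=Ps[m];print(len(Q),Q.mean(0),Q.min(0),Q.max(0))
for c in("top","scene"):
  for n in("bolt_grip","pen","gate_axis","keeper_lip"):print(c,n,[np.round(r["at"],3).tolist()for r in tip_of(c,n)[:1]])
E
```

```text
ik 0.72 [ 0.6   0.45 -0.61  1.9   0.32  0.9  -0.03]
above 10.56 [ 0.5338 -0.0913  0.1498] w 0.0918 g 0.0 F [-0.   0.6 -0.3]
grasp 12.31 [ 0.5341 -0.0931  0.0061] w 0.036 g 15.0 F [-0.1 -0.3  0. ]
up 12.91 [ 0.5333 -0.0934  0.1401] w 0.0359 g 15.0 F [-0.4  0.5 -0.4]
ik 0.89 [-0.11  0.48 -0.76  1.9   0.41  0.92 -0.93]
bin 14.5 [0.4248 0.3249 0.1496] w 0.0356 g 15.0 F [ 0.1 -0.5 -0.4]
out 16.47 [0.4244 0.3261 0.151 ] w 0.0918 g 0.0 F [-0.7 -0.8 -0.7]
166 [ 0.68016217 -0.16800628  0.16874329] [ 0.66982798 -0.23460081  0.1405927 ] [ 0.74713789 -0.10521969  0.18975168]
top bolt_grip [[0.666, -0.159, 0.169]]
top pen [[0.681, -0.081, -0.001]]
top gate_axis [[0.656, 0.068, -0.002]]
top keeper_lip [[0.685, -0.232, 0.109]]
scene bolt_grip [[0.668, -0.157, 0.171]]
scene pen [[0.68, -0.082, 0.001]]
scene gate_axis [[0.655, 0.071, -0.0]]
scene keeper_lip [[0.685, -0.228, 0.112]]
```

View pics/t1.png

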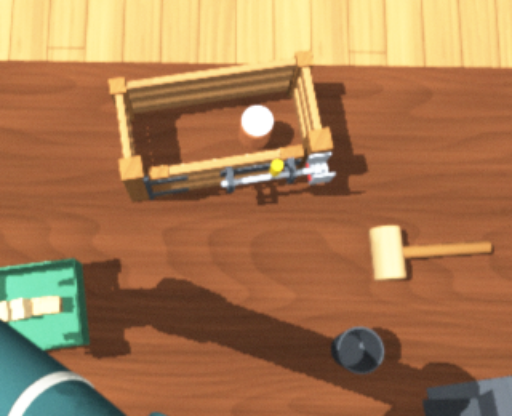

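Both offcuts are in the bin, at crop pixel ~(30,308), and the grip at (277,167) hasn't moved. Next I'll grasp the grip.

```bash
cat >> m.py <<'E'
A=np.array([.655,.0695]);YAW=np.radians(9.0)
def gpos(r,th,off=-.021):  # grip position at distance r from the axis, gate opening th
    a=YAW-th; x=np.array([np.cos(a),np.sin(a)]);u=np.array([-np.sin(a),np.cos(a)])
    return A-r*u+off*x
E
python3 - <<'E'
from m import *
g=np.array([.669,-.161])
env.movel([.424,.326,.25],rate=.3)
R=pick([*g,.25],9);env.reach([*g,.25],R);st("above")
p,d=viewer.read_camera("scene");cv2.imwrite("pics/s2.png",p[:,:,::-1])
env.movel([*g,.157],rate=.15);st("down")
effector.grasp(40);st("grasp")
p,d=viewer.read_camera("scene");cv2.imwrite("pics/s3.png",cv2.resize(p[150:350,180:440,::-1],None,fx=2.5,fy=2.5))
E
```

```text
ik 0.89 [ 0.63  0.61 -0.69  1.43  0.4   1.25  0.06]
above 19.42 [ 0.6692 -0.1588  0.2503] w 0.0921 g 0.0 F [ 0.3  0.3 -0.2]
down 20.23 [ 0.6697 -0.1607  0.158 ] w 0.092 g 0.0 F [ 0.5  0.3 -0.1]
grasp 21.32 [ 0.6694 -0.1608  0.1571] w 0.0195 g 40.0 F [ 1.4  0.4 -1.7]
```

View pics/s3.png

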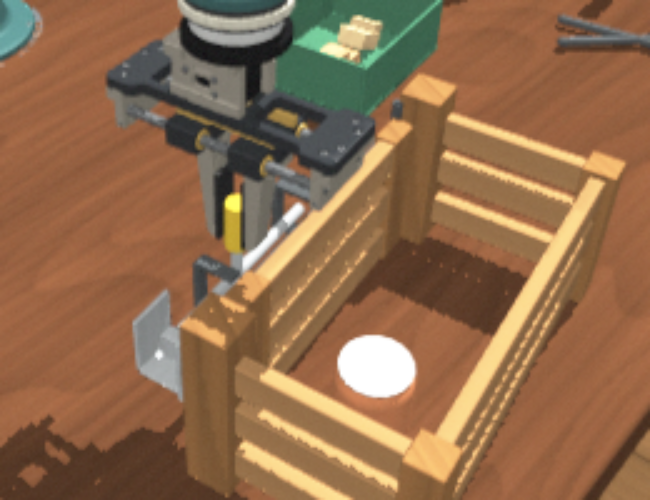

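The grip stands between the pads at (233,222), but looks off-centre towards the latch post. I'll regrasp 4 mm towards the latch, then lift.

```bash
python3 - <<'E'
from m import *
u=np.array([-np.sin(YAW),np.cos(YAW)]);effector.release()
g=np.array([.6694,-.1608])-.004*u
env.movel([*g,.157],rate=.1);effector.grasp(45);st("regrasp")
env.movel([*g,.174],rate=.05);env.pause(.2);st("lift")
h=g+.012*u;env.movel([*h,.174],rate=.05);st("draw12")
p,d=viewer.read_camera("scene");cv2.imwrite("pics/s4.png",cv2.resize(p[150:350,180:440,::-1],None,fx=2.5,fy=2.5))
E
```

```text
regrasp 23.86 [ 0.6704 -0.1646  0.157 ] w 0.0194 g 45.0 F [ 1.6 -0.1 -0.8]
lift 24.55 [ 0.67   -0.1646  0.1738] w 0.0188 g 45.0 F [ 1.4  1.6 -1.3]
draw12 24.94 [ 0.668  -0.1513  0.174 ] w 0.019 g 45.0 F [ 2.9  1.1 -2.4]
```

View pics/s4.png

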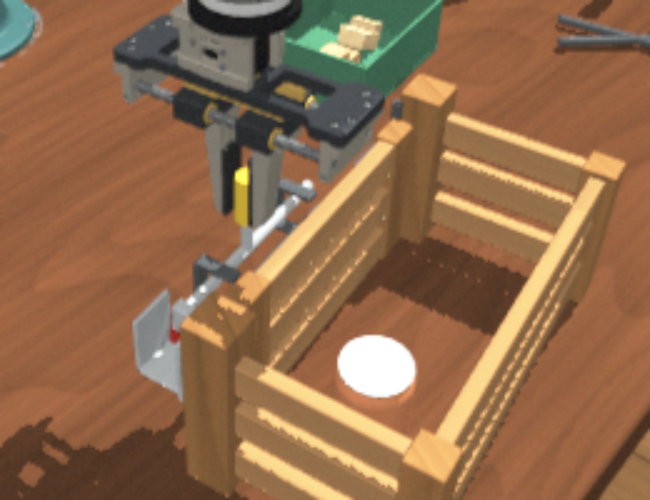

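The bolt is lifted and following the gripper. The red lip now shows at (174,337) with the nose above it. I'll finish the draw.

```bash
python3 - <<'E'
from m import *
u=np.array([-np.sin(YAW),np.cos(YAW)])
g=np.array([.6694,-.1608])-.004*u
for k in(.025,.036,.046):
    env.movel([*(g+k*u),.174],rate=.05);st(k)
    if np.linalg.norm(env.sense()["wrist_force"])>25: break
env.pause(.2);st()
p,d=viewer.read_camera("scene");cv2.imwrite("pics/s5.png",cv2.resize(p[150:350,180:440,::-1],None,fx=2.5,fy=2.5))
E
```

```text
0.025 25.4 [ 0.6661 -0.1386  0.1741] w 0.0189 g 45.0 F [ 1.   1.7 -1.8]
0.036 25.77 [ 0.6644 -0.1279  0.1741] w 0.0191 g 45.0 F [ 1.6  1.6 -1.4]
0.046 26.12 [ 0.6628 -0.1181  0.1741] w 0.0193 g 45.0 F [ 1.3  1.8 -2.7]
 26.32 [ 0.6629 -0.1187  0.174 ] w 0.019 g 45.0 F [ 1.6  2.4 -1.7]
```

View pics/s5.png

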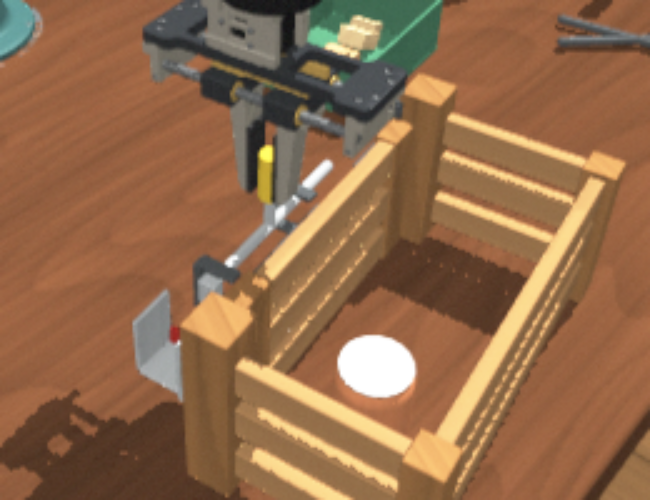

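The bolt's nose is now clear of the lip, near (207,287). Next I'll swing the gate about its hinge axis.

```bash
python3 - <<'E'
from m import *
from scipy.spatial.transform import Rotation as Ro
u=np.array([-np.sin(YAW),np.cos(YAW)])
p0=np.array([.6694,-.1608])-.004*u+.046*u
R0=np.column_stack([np.cross(s:=np.array([np.cos(YAW),np.sin(YAW),0]),[0,0,-1]),s,[0,0,-1]])
if R0[:,1]@np.array(env.sense()["tcp_rot"])[:,1]<0: R0[:,:2]*=-1
for th in np.linspace(.045,.36,8):
    r=Ro.from_euler("z",-th).as_matrix()
    p=A+r[:2,:2]@(p0-A); env.movel([*p,.174],r@R0,rate=.06)
    st(round(th,3))
    if np.linalg.norm(env.sense()["wrist_force"])>30: break
env.pause(.3);st()
p,d=viewer.read_camera("scene");cv2.imwrite("pics/s6.png",p[:,:,::-1]);P=cloud("scene",d)
p,d=viewer.read_camera("top");cv2.imwrite("pics/t6.png",cv2.resize(p[60:320,150:470,::-1],None,fx=1.6,fy=1.6))
E
```

```text
0.045 26.66 [ 0.6543 -0.1196  0.1741] w 0.0187 g 45.0 F [ 2.1  1.9 -2.1]
0.09 26.95 [ 0.646  -0.1194  0.1741] w 0.0193 g 45.0 F [ 1.4  1.1 -2.2]
0.135 27.24 [ 0.6376 -0.1189  0.1741] w 0.019 g 45.0 F [ 1.7  0.4 -2.3]
0.18 27.53 [ 0.6292 -0.1179  0.1741] w 0.0194 g 45.0 F [ 2.5  0.4 -2.5]
0.225 27.82 [ 0.6208 -0.1166  0.1741] w 0.019 g 45.0 F [ 2.7 -0.4 -2.2]
0.27 28.12 [ 0.6124 -0.115   0.1741] w 0.0192 g 45.0 F [ 2.5 -0.4 -2.3]
0.315 28.41 [ 0.6042 -0.1129  0.1741] w 0.0191 g 45.0 F [ 3.4 -1.  -1.7]
0.36 28.7 [ 0.5961 -0.1104  0.1741] w 0.0195 g 45.0 F [ 2. -2. -2.]
 29.0 [ 0.5961 -0.1102  0.174 ] w 0.019 g 45.0 F [ 2.  -1.6 -2. ]
```

View pics/s6.png

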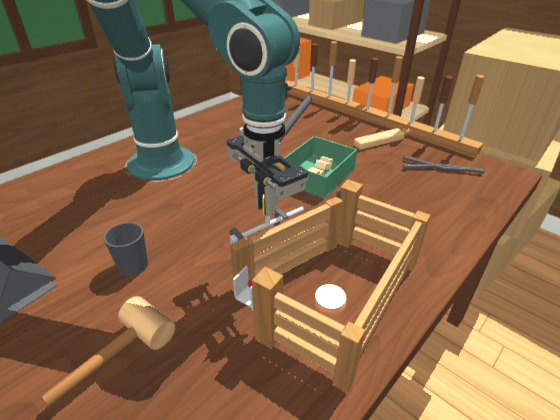

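View pics/t6.png

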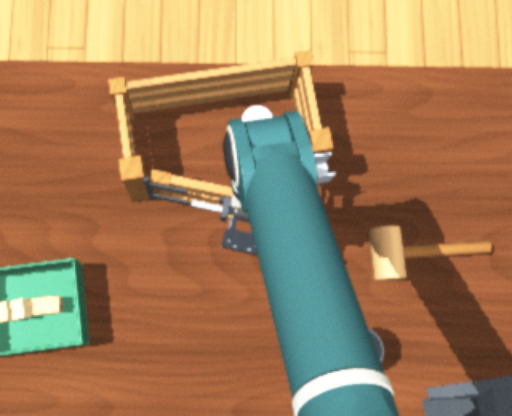

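The scene view shows the gate open, with its free edge at (240,255) well in front of the latch post at (268,290). The fingers hold the grip at (266,205), and both offcuts are in the bin at (322,166). The pot, mallet and tin have not moved.

```bash
python3 - <<'E'
from station import workorder
print(workorder.finish_job())
E
```

```text
the job is handed in; nothing more can be done
None
```

I handed the job in at about 29 s of the 64 s limit, with both offcuts in the bin, the bolt drawn about 45 mm, and the gripper holding the gate about 0.36 rad (10 cm) open; the pot, mallet and tin look unmoved in the pictures, and no verdict came back.

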